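# Find the return tin by its base mark

### The arm

A 6-joint arm with a two-finger parallel gripper is mounted at the origin on the work surface. World frame = base frame: x ahead of the robot, y to its left, z up, the work surface at z = 0. Lengths are in m, angles in rad, forces in N, time in s.
With the tool pointing down it reaches from about 0.3 to 0.75 m from the base axis. Payload 8.5 kg.
Tool frame: the origin (TCP) lies on the centre line of the jaws, within the pads' length; the fingertips stand 8 mm ahead of it and the grasp point (between the pads) lies 11 mm behind it; z points along the fingers, y is the direction in which the jaws open and shut (so a half turn about z gives the same grasp; the last joint's range is limited). The gripper opens to 85 mm and grips with 20 to 120 N. Pads are 22 mm wide; open, the fingers measure 114 mm over their backs; the gripper's body (76 mm by 85 mm) begins 54 mm behind the grasp point. The pads swing forward as they close: fully open they stand 13 mm farther back than shut.
Start: joints at [1.08, 0.381, 1.297, -0, 1.464, -0.215], TCP at [0.15, 0.529, 0.239] pointing down, gripper open.
Joint ranges: [-3.11, 3.11], [-0.89, 2.33], [0.22, 2.48], [-1.42, 4.56], [0.17, 2.85], [-2.88, 2.88]. Speed limits (rad/s): [2.39, 2.39, 3.14, 3.14, 3.14, 3.14].

### API

Orientations are given as a rotation vector (axis times angle).
In Python, from rig import arm gives the robot as it stands. The module is installed in compiled form; this text tells all that it offers. Calls block until the motion is done:
- arm.goto(position, orientation): joint-space move of the TCP to a pose.
- arm.move_straight(position, frame=None, feed=0.15): straight line of the TCP; frame=None keeps the orientation; feed is the mean speed in m/s.
- arm.goto_joints(angles): joint-space move.
- arm.move_gripper(opening, grasp_force=None): finger opening in m; grasp_force is the grip in N (None keeps the last); returns when the fingers have stopped.
- arm.wait(seconds).
- arm.solve_ik(position, orientation): joint angles nearest the present ones, or None.
- arm.snapshot(name): name is "scene" or "side" or "wrist"; returns a dict with "img" (384x512x3 uint8, red, green, blue), "range_z" (384x512 float32, m along the optical axis (not along the pixel's ray), 0 where there is no reading), "camera_matrix" (3x3 intrinsics, pixels), "R" (3x3) and "t" (3): a world point X has camera coordinates R X + t. Camera axes: x right, y down, z forward; pixel columns grow to the right and rows downward; lengths in m; the calibration is good to about 2 mm. A picture is of the moment at which its call begins.
A pose or a line that the arm cannot do raises arm.IKError and nothing moves.
- arm.job_done(): hands the job in, once; it reports no verdict.
Readings, each from a call of its own:
- arm.get_time_s(): time.
- arm.get_q(): joint angles.
- arm.get_qvel(): joint speeds.
- arm.get_tau(): joint torques, N m.
- arm.get_tool_pos(): TCP position.
- arm.get_tcp_rot(): TCP orientation.
- arm.get_force(): force on the tool from outside, world axes, zero at the start.
- arm.get_moment(): the same for the moment, N m.
- arm.get_finger_gap(): finger opening in m.
Only numpy, scipy, OpenCV 4.12 (cv2) and the standard library are available. Lean on these libraries where they do the work, as an engineer would, in place of code of your own. Each camera call takes 0.05 s, during which the arm holds its last target.

### The job

Two identical empty steel tins stand on the mat and just one has a round green return mark under its base. With the fingertips, tip both tins over onto their sides so that their bases can be read, then push the marked tin, still lying on its side, until its middle is over the yellow tape line, and leave the plain one lying where it fell. Only push: do not lift either tin off the mat, and leave the bottle, the crushed can and the storage jar alone.

Things in the scene. Friction and masses are not known exactly. Their poses are not given: they have to be found in the camera images.
- tin_a: one of two identical-looking square steel tins with red lids, 70 x 70 mm, 120 mm tall, about 0.2 kg; they stand upright at first, one left and one right of the line, either on either side. This one has the green mark, a disc 56 mm across in the middle of its base, hidden until tipped. Origin: centre of the base; z runs from base to lid, x and y are square to the side faces.
- tin_b: the other tin, same size and weight, plain bare base. Origin: centre of the base; axes as the first. Both tins: the mat is grippy, so pushed sideways at three quarters of its height a tin tips about its opposite bottom edge instead of sliding, passes its balance at about 30 degrees (some 45 mm of push) and falls on its side; tipped towards the robot, its base faces away from the robot.
- tin_a_mid (a point): the centre of tin_a's volume, 60 mm from base and lid (35 mm above the mat when the tin lies on its side)
- tin_b_mid (a point): the centre of tin_b's volume, 60 mm from base and lid
- line: the yellow tape line stuck flat on the mat between the two tins, 400 mm long, 40 mm wide, no height to speak of. Origin: its centre; x runs along the tape (roughly away from the robot), y across it. The mat's top is 4 mm above the floor the robot stands on (z = 0.004).
- bottle: empty clear glass wine bottle, 74 mm wide, 300 mm tall, standing at the right of the mat; origin: centre of its base; z up
- can: crushed blue drinks can standing at the right, beside the bottle, 68 mm wide, 62 mm tall; origin: centre of its base; z up
- jar: grey plastic storage jar with a black turning knob on its lid, 94 mm wide, 121 mm tall with the knob, standing at the left of the mat; origin: centre of its base; z up
There are look-alikes about, which are no part of the job. Leave any brown look-alike of the tin_a alone.

How it is judged:
By the outcome, as a careful person would: the job done as asked, in the order asked, and still so for the second after the job is handed in, with the robot touching nothing.
It also fails if it takes over 72 s, if anything falls off the work surface, if the arm or the gripper's body presses on something with over 40 N, if the wrist force passes 120 N, or if a joint passes its speed limit or range.

## Working session

There is one attempt and no reset: what is moved stays moved. The work goes in short steps, each a Python script; the robot and the scene stay as the last script left them, time stands still between calls to the robot, and variables do not carry over. Pictures are saved under pics/ and viewed, and the job is handed in when it is done.

```bash
mkdir -p pics; python3 - <<'E'
from rig import arm
import cv2,numpy as np
for n in ["scene","side","wrist"]:
    s=arm.snapshot(n); np.savez(f"{n}0.npz",**s); cv2.imwrite(f"pics/{n}0.png",s["img"][:,:,::-1])
    print(n,s["camera_matrix"][0,0],-s["R"].T@s["t"],s["R"][2],(s["range_z"]>0).mean())
print(arm.get_time_s(),arm.get_tcp_rot())
E
```

```text
scene 438.9160232735211 [1.55792359 0.59720127 1.18869283] [-0.60222621 -0.41323327 -0.68305333] 0.9957478841145834
side 362.9856143857115 [ 0.02429549 -0.86404008  0.95955095] [ 0.41207311  0.60604313 -0.68037304] 0.9960734049479166
wrist 316.82757347221064 [0.08129819 0.54825908 0.37237112] [ 0.26941492 -0.07711124 -0.95993201] 0.9957936604817709
0.15 [-4.31816489e-01 -3.11137827e+00  1.60862519e-03]
```

```bash
python3 -c "
import cv2,numpy as np
a=[cv2.imread(f'pics/{n}0.png') for n in ['scene','side']]
"
```

```text
(no output)
```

View pics/scene0.png

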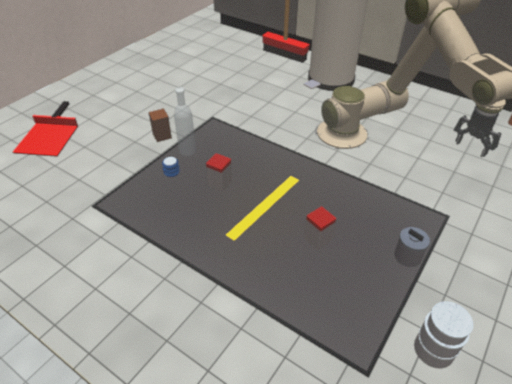

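View pics/side0.png

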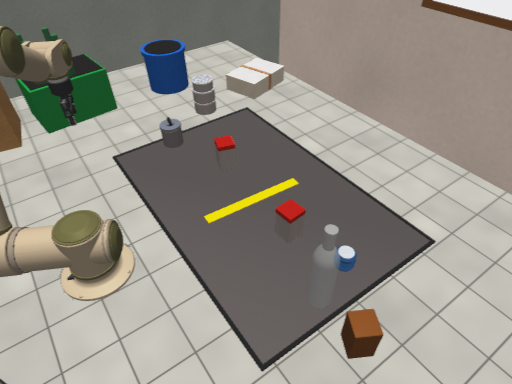

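The scene view shows red lids at (218,162) and (321,218), the tape between them, the jar at (413,245), and the bottle and can at upper left. The side view shows the lids at (225,143) and (290,210). Next I measure them.

```bash
cat > h.py <<'E'
import cv2,numpy as np
def ray(s,uv,z):
    uv=np.atleast_2d(uv).astype(float); K,R,t=s["camera_matrix"],s["R"],s["t"]
    d=np.c_[uv,np.ones(len(uv))]@np.linalg.inv(K).T@R; c=-R.T@t
    return c+d*((z-c[2])/d[:,2])[:,None]
def cloud(s):
    v,u=np.mgrid[:384,:512]; K,R,t=s["camera_matrix"],s["R"],s["t"]; z=s["range_z"]
    p=np.stack([(u-K[0,2])/K[0,0]*z,(v-K[1,2])/K[1,1]*z,z],-1)
    return (p-t)@R
def rect(s,m,z):
    out=[]
    cs,_=cv2.findContours(m.astype(np.uint8),cv2.RETR_EXTERNAL,cv2.CHAIN_APPROX_NONE)
    for c in cs:
        if cv2.contourArea(c)<60: continue
        P=ray(s,c[:,0,:],z)[:,:2]
        out.append(cv2.minAreaRect((P*1000).astype(np.float32)))
    return out
E
python3 - <<'E'
from h import *
for n in ["scene","side"]:
    s=dict(np.load(n+"0.npz")); hsv=cv2.cvtColor(s["img"],cv2.COLOR_RGB2HSV); H,S,V=cv2.split(hsv)
    C=cloud(s); inside=(C[...,0]>.1)&(C[...,0]<.9)&(abs(C[...,1])<.6)
    red=((H<6)|(H>174))&(S>150)&(V>80)
    print(n,"red",[r for r in rect(s,red&inside,.124)])
    yl=(abs(H.astype(int)-28)<8)&(S>150)&(V>80)
    print("line",rect(s,yl&inside,.004))
    m=inside&(C[...,2]>.03)&(C[...,2]<.4)
    k,lab,st,_=cv2.connectedComponentsWithStats(m.astype(np.uint8))
    for i in range(1,k):
        if st[i,4]>60:
            P=C[lab==i]; print(st[i],P.min(0).round(3),P.max(0).round(3))
            T=P[P[:,2]>P[:,2].max()-.01]; print("  top",T.mean(0).round(3))
E
```

```text
scene red [((623.6339721679688, 216.3592071533203), (73.71241760253906, 77.17827606201172), 72.3126449584961), ((592.1954345703125, -238.30789184570312), (76.55255889892578, 72.1800308227539), 3.8683860301971436)]
line [((584.8770751953125, -31.33154296875), (41.04551315307617, 400.2191162109375), 86.3946533203125)]
[174  87  22  65 928] [ 0.474 -0.524  0.031] [ 0.541 -0.445  0.311]
  top [ 0.504 -0.485  0.306]
[ 453  111   48   46 1024] [0.121 0.454 0.246] [0.191 0.6   0.4  ]
  top [0.179 0.53  0.395]
[328 112  13  16  87] [ 0.1   -0.033  0.093] [0.113 0.023 0.172]
  top [ 0.103 -0.001  0.167]
[206 153  26  35 676] [ 0.55  -0.283  0.03 ] [ 0.631 -0.202  0.133]
  top [ 0.59  -0.241  0.127]
[162 157  17  16 225] [ 0.619 -0.474  0.031] [ 0.681 -0.412  0.075]
  top [ 0.647 -0.444  0.068]
[304 206  32  40 859] [0.575 0.17  0.03 ] [0.663 0.257 0.131]
  top [0.62  0.214 0.125]
[395 227  35  36 919] [0.461 0.451 0.03 ] [0.562 0.545 0.132]
  top [0.511 0.498 0.126]
side red [((581.7128295898438, -249.288330078125), (80.7073974609375, 80.26678466796875), 4.678834915161133), ((611.3624877929688, 202.60369873046875), (92.15214538574219, 72.47084045410156), 72.58516693115234)]
line [((586.8479614257812, -30.06468963623047), (42.42584991455078, 400.6169128417969), 86.4063720703125)]
[ 47  79  30  47 612] [0.111 0.455 0.243] [0.185 0.599 0.4  ]
  top [0.145 0.5   0.395]
[159 117  23  27 467] [0.459 0.448 0.031] [0.552 0.549 0.129]
  top [0.504 0.495 0.124]
[214 135  22  32 534] [0.572 0.168 0.03 ] [0.656 0.255 0.129]
  top [0.614 0.211 0.124]
[275 199  30  41 878] [ 0.547 -0.281  0.03 ] [ 0.624 -0.205  0.128]
  top [ 0.584 -0.245  0.124]
[ 307  224   50   80 2077] [ 0.462 -0.526  0.03 ] [ 0.674 -0.412  0.306]
  top [ 0.498 -0.489  0.303]
```

```bash
cat >> h.py <<'E'
from scipy.spatial.transform import Rotation as Ro
def down(psi):
    c,s=np.cos(psi),np.sin(psi)
    return Ro.from_matrix(np.array([[c,s,0],[s,-c,0],[0,0,-1.]])).as_rotvec()
def view(arm,name,tag):
    s=arm.snapshot(name); np.savez(f"{name}{tag}.npz",**s); cv2.imwrite(f"pics/{name}{tag}.png",s["img"][:,:,::-1]); return s
E
cat > tip.py <<'E'
from rig import arm
from h import *
def tip(c,yaw,tag):
    a=np.array([np.cos(yaw),np.sin(yaw),0]); c=np.array([c[0],c[1],0]); o=down(yaw+np.pi)
    P=lambda d,z: c+a*d+np.array([0,0,z])
    arm.goto(P(.076,.23),o)
    arm.move_straight(P(.076,.102),feed=.2)
    for d in (.045,.02,-.002,-.012):
        arm.move_straight(P(d,.102),feed=.09); print(d,arm.get_force().round(1),arm.get_tool_pos().round(3))
    view(arm,"side",tag)
    arm.move_straight(P(.03,.16),feed=.25)
    print(arm.get_time_s())
E
python3 - <<'E'
from tip import *
arm.move_gripper(0.0)
print(arm.get_finger_gap(),arm.get_time_s())
tip((.619,.213),np.radians(-17.6),"1")
view(arm,"scene","1b")
E
```

```text
-0.00029487000870254446 0.9167
0.045 [ 0.6 -0.1 -0. ] [0.662 0.199 0.103]
0.02 [ 0.5  0.2 -0.5] [0.639 0.207 0.102]
-0.002 [ 0.5 -0.   0.2] [0.618 0.214 0.102]
-0.012 [ 0.8 -0.5 -0.5] [0.608 0.217 0.102]
6.0417
```

View pics/side1.png

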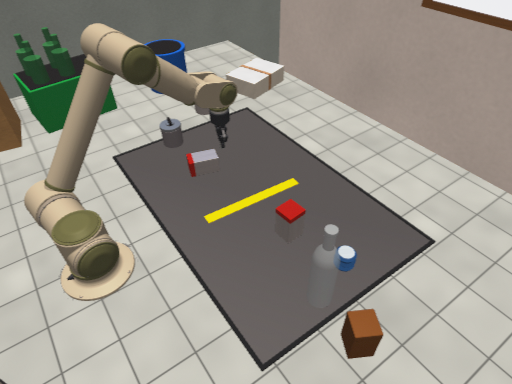

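View pics/scene1b.png

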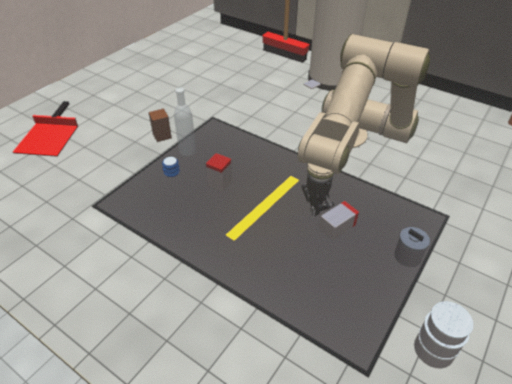

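The left tin lies on its side, lid toward the robot (scene 340,216). Now the right tin.

```bash
python3 - <<'E'
from tip import *
tip((.587,-.243),np.radians(4.3),"2")
p=arm.get_tool_pos(); arm.move_straight([p[0],p[1],.25],feed=.3)
arm.goto([.35,-.03,.3],down(np.pi))
view(arm,"scene","2b");view(arm,"side","2b");print(arm.get_time_s())
s=dict(np.load("scene2b.npz")); cv2.imwrite("pics/s2crop.png",cv2.resize(s["img"][130:270,180:400,::-1],None,fx=3.5,fy=3.5,interpolation=cv2.INTER_CUBIC))
E
```

```text
0.045 [ 0.9 -0.5  0.3] [ 0.632 -0.24   0.103]
0.02 [ 0.4  1.  -0.3] [ 0.607 -0.242  0.102]
-0.002 [-0.1 -0.2 -0.4] [ 0.585 -0.243  0.102]
-0.012 [ 0.2 -0.7  0.1] [ 0.575 -0.244  0.102]
10.575
12.425
```

View pics/s2crop.png

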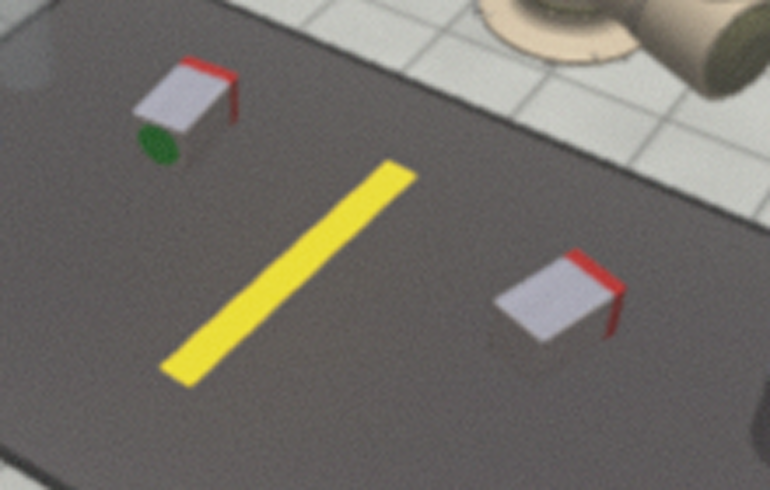

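View pics/side2b.png

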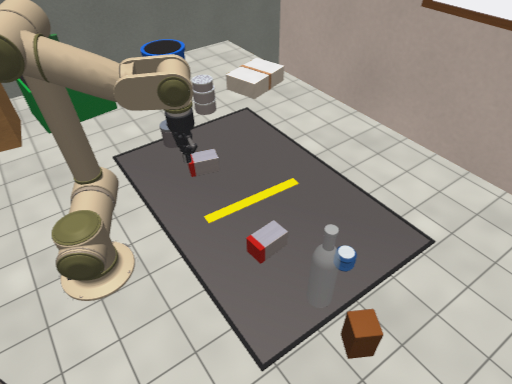

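The green disc is on the right tin's base (crop 158,144, about scene (225,171)). The left tin's base is bare. Next I locate the right tin.

```bash
cat >> h.py <<'E'
def lying(s,lo,hi):
    C=cloud(s); m=(C[...,0]>lo[0])&(C[...,0]<hi[0])&(C[...,1]>lo[1])&(C[...,1]<hi[1])&(C[...,2]>.066)&(C[...,2]<.09)
    P=C[m]; return cv2.minAreaRect((P[:,:2]*1000).astype(np.float32)), P.mean(0).round(4), len(P)
E
python3 - <<'E'
from h import *
for n in ["scene","side"]:
    s=dict(np.load(n+"2b.npz")); print(n,lying(s,(.35,-.36),(.65,-.12)),lying(s,(.4,.12),(.7,.36)))
E
```

```text
scene (((490.56103515625, -249.84078979492188), (123.02890014648438, 72.94197845458984), 6.570919990539551), array([ 0.4918, -0.248 ,  0.0752]), 375) (((524.9635620117188, 243.28598022460938), (75.6596450805664, 123.82418060302734), 73.19855499267578), array([0.5296, 0.2443, 0.0748]), 553)
side (((484.6142578125, -251.6358642578125), (120.42721557617188, 71.49958038330078), 5.4494404792785645), array([ 0.482 , -0.2542,  0.0737]), 665) (((522.70849609375, 242.44219970703125), (75.01314544677734, 120.29093170166016), 73.12274169921875), array([0.5262, 0.2358, 0.0732]), 297)
```

```bash
cat > push.py <<'E'
from rig import arm
from h import *
c=np.array([.488,-.2505,0]); yaw=np.radians(5.5); n=np.array([-np.sin(yaw),np.cos(yaw),0]); o=down(yaw+np.pi/2)
P=lambda d,z: c+n*d+np.array([0,0,z])
E
python3 - <<'E'
from push import *
for d,z in ((-.064,.2),(-.064,.022),(.18,.022)):
    print(arm.solve_ik(P(d,z),o))
arm.move_gripper(.06)
arm.goto(P(-.064,.2),o); arm.move_straight(P(-.064,.022),feed=.12)
print(arm.get_force().round(1))
for d in (-.03,.05,.1):
    arm.move_straight(P(d,.022),feed=.06); print(arm.get_force().round(1))
view(arm,"scene","3");s=view(arm,"side","3");print(arm.get_time_s(),arm.get_tool_pos(),lying(s,(.3,-.25),(.65,.1)))
E
```

```text
[-0.76840856  0.47237222  1.26239781  0.          1.40682263 -0.86440166]
[-7.68408555e-01  6.75586470e-01  1.47233832e+00 -4.44089210e-16
  9.93667863e-01 -8.64401664e-01]
[-3.99740462e-01  5.47481756e-01  1.78805087e+00 -4.44089210e-16
  8.06060030e-01 -4.95733571e-01]
[-0.2  0.5 -0. ]
[ 0.5 -0.5  0.4]
[0.3 0.3 0.2]
[ 0.9  0.4 -0.7]
19.2083 [ 0.47845458 -0.15123627  0.02197124] (((473.2615966796875, -118.40126037597656), (127.74397277832031, 100.24725341796875), 5.3088788986206055), array([ 0.4528, -0.1224,  0.0761]), 321)
```

View pics/scene3.png

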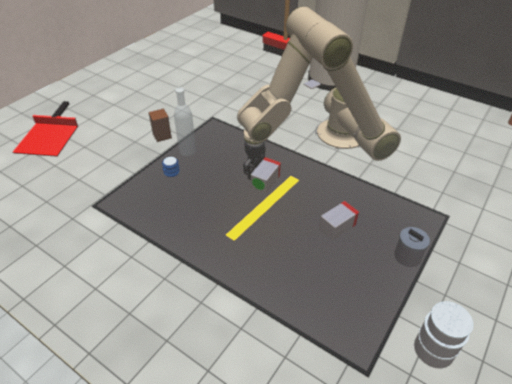

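View pics/side3.png

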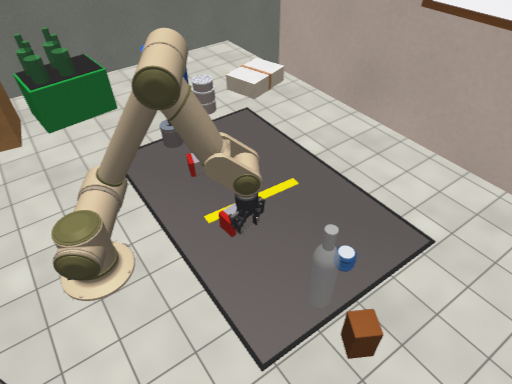

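The tin slides cleanly, still on its side (scene ~265,172), and is heading squarely for the tape. I'll measure it and finish the push.

```bash
python3 - <<'E'
from push import *
s=dict(np.load("scene3.npz")); 
H,S,V=cv2.split(cv2.cvtColor(s["img"],cv2.COLOR_RGB2HSV)); C=cloud(s)
m=(C[...,2]>.066)&(C[...,2]<.08)&(C[...,0]>.35)&(C[...,0]<.65)&(C[...,1]>-.15)&(C[...,1]<.0)
r=cv2.minAreaRect((C[m][:,:2]*1000).astype(np.float32)); print(r)
off=(np.array([*r[0],0])/1000-arm.get_tool_pos())@n
lx=lambda p:(p[0]-.586)*np.sin(np.radians(3.6))+(p[1]+.0307)*np.cos(np.radians(3.6))
print("offset TCP->mid",off, "mid across line",lx(np.array(r[0])/1000))
E
```

```text
((471.8821716308594, -109.47300720214844), (136.7357940673828, 87.18212890625), 4.314221382141113)
offset TCP->mid 0.04220093525467503 mid across line -0.08578308439727222
```

```bash
python3 - <<'E'
from push import *
arm.move_straight(P(.179,.022),feed=.06)
arm.move_straight(P(.15,.022),feed=.1)
arm.move_straight(P(.12,.16),feed=.2)
arm.goto([.3,-.25,.35],down(np.pi/2))
lx=lambda p:(p[0]/1000-.586)*np.sin(np.radians(3.6))+(p[1]/1000+.0307)*np.cos(np.radians(3.6))
for k in ("scene","side"):
    s=view(arm,k,"4"); r=lying(s,(.33,-.15),(.63,.1)); print(k,r,"across",lx(r[0][0])); print(lying(s,(.4,.12),(.7,.36))[0])
print(arm.get_time_s())
E
```

```text
scene (((465.2239074707031, -24.940101623535156), (127.49713897705078, 72.45149230957031), 6.309316635131836), array([ 0.4698, -0.0224,  0.0749]), 425) across -0.0018350610638924502
((526.4324951171875, 242.97019958496094), (73.24164581298828, 123.15486907958984), 73.30614471435547)
side (((461.8299560546875, -25.63811492919922), (121.55976104736328, 72.38835144042969), 5.023799896240234), array([ 0.4599, -0.0281,  0.0735]), 496) across -0.0027448049724126244
((0.0, 0.0), (0.0, 0.0), 0.0)
23.175h.py:26: RuntimeWarning: Mean of empty slice.
  P=C[m]; return cv2.minAreaRect((P[:,:2]*1000).astype(np.float32)), P.mean(0).round(4), len(P)
  ret = um.true_divide(
```

View pics/scene4.png

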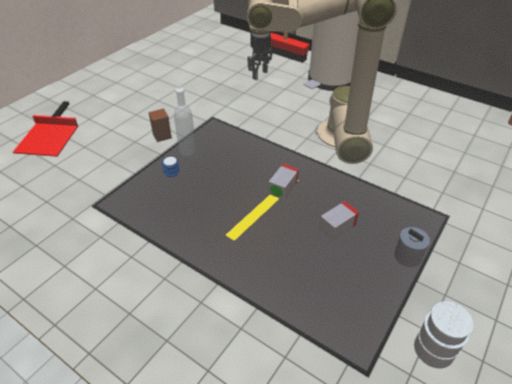

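View pics/side4.png

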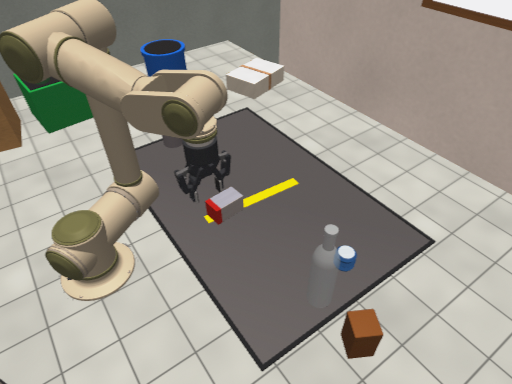

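The marked tin lies on the tape, green base facing the camera (scene 280,185). Its middle is about 2 mm from the tape's centreline, and the plain tin hasn't moved. The arm is clear of everything.

```bash
python3 -c "
from rig import arm
print(arm.get_force().round(1)); arm.job_done(); print(arm.get_time_s())"
```

```text
[ 0.3  0.9 -0.1]
the job is handed in; nothing more can be done
the job is handed in; nothing more can be done
```

The job is done and handed in at about 23 s of the 72 s allowed. I tipped both tins towards the robot with closed fingertips, and the green mark turned out to be on the right-hand tin's base. I then pushed that tin, still on its side, onto the yellow line with both fingertips spread.

- **Marked tin:** both camera views put its middle 2–3 mm from the tape's centreline and about 0.12 m from the tape's centre along its length, which is within the tape.
- **Plain tin:** it lies where it fell; the scene view put it within about 2 mm of its earlier position. The side camera could not confirm this because the arm blocked its view.
- **Bottle, can and jar:** they look unmoved in the last scene picture. I did not re-measure their positions.
- **One measurement that failed:** mid-push, the gripper's own points upset the tin measurement. I went by the expected finger contact instead, and the final views agreed with that.
- **Forces:** every force reading was about 1 N or less, but I took them only when the arm had stopped, so peaks during the pushes were not recorded.

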